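# Take the orange inspection lamp off its safety hook

## Task

Take the orange battery lamp off its safety hook and stand it upright on the round cork pad, its whole base on the pad, so that the cut glass can be inspected there. The hook's red sprung keeper has to be pressed open with the lamp's own hanging bar: draw the bar straight out of the hook's mouth against the keeper, lift it up past the hook's nose, then carry it away. Set the lamp down on the pad before letting go; do not drop it.

Things in the scene. Friction and masses are not known exactly. Their poses are not given: they have to be found in the camera images.
- lamp_grip (a point): Middle of the ORANGE lamp's hanging bar (the blue lamp on a second hook stays). Rigid, 0.2-0.4 kg; in mm: round body 60 across, 75 high, flat base, fixed yoke: two flat cheeks (18 wide, outer faces 50 apart along y, inner 38) and a 10 thick steel bar along y; z up. 160 above the base, 85 above the body, 8 below the cheek tops. Grasp from above, a finger outside each cheek, at bar height.
- hook: Fixed stand (in mm), grey C-hook 14 wide with the orange lamp. Origin on the table under the hung bar, mouth to -x (robot side), z up. Bar hangs near x 0, z 200 on a level seat. The nose over it (z 214 to 224) ends at x -12: draw the bar out to x -26, raise it to z 242 (+-10), then 60+ further out before going higher or lower, as the lug under the seat (z 171, x -15) is over the lamp's body.
- keeper (a joint): Opening (rad) of this hook's red sprung keeper: 0 shut, stop at 1.0. Flap 44 mm long, 14 wide, 4 thick, hinged at its lower end (hook x -15, z 178), standing in the mouth up to z 222. The bar pressed towards the hook's -x swings its top outward: 2 N to start, 4 N at 0.6 rad, reached with the bar at about x -26. Springs shut by itself.
- pad: Fixed round cork pad on the table, 130 mm across, 8 mm thick. Origin at the centre of its underside; z up. When the lamp stands on it, lamp_grip is 168 mm above this origin.
There are look-alikes about, which are no part of the job. Of the things that look like the part that bears lamp_grip, the smallest one is meant. There is more than one size of the pad; the job needs the middle-sized.

How it is judged:
On the way, in this order (a step that is already met when the one before it is completed fails the run):
1. the lamp's bar is drawn out of the mouth (over 17 mm) at seat height, pressing the keeper open (over 0.25 rad) (value of joint keeper above 0.25 rad and x of lamp_grip in the frame of hook below -0.017 m and z of lamp_grip in the frame of hook below 0.216 m), for 0.05 s.
2. the bar is lifted above the hook's nose (over 24 mm above where it hung) (z of lamp_grip in the frame of hook above 0.224 m), for 0.05 s.
At the end, for the whole second after the job is handed in: The orange lamp stands upright (within 0.1 rad) and still on the cork pad, lamp_grip within 38 mm of the pad's centre in plan and 162 to 174 mm above the pad's underside, released, and the keeper has sprung shut (horizontal distance between lamp_grip and pad below 0.038 m and z of lamp_grip in the frame of pad between 0.162 and 0.174 m and angle between lamp_grip's own z axis and vertical below 0.1 rad and linear speed of lamp below 0.02 m/s and value of joint keeper below 0.1 rad); the robot touches nothing.
It fails at once if the lamp is dropped: let go away from the hook with its underside more than 30 mm above the table (horizontal distance between lamp_grip and hook above 0.06 m and height (world z) of lamp_grip above 0.192 m and contact force between the fingers and lamp below 0.05 N).
It also fails if it takes over 42 s, if anything falls off the work surface, if the arm or the gripper's body presses on something with over 40 N, if the wrist force passes 120 N, or if a joint passes its speed limit or range.

## Robot

A 6-joint arm with a two-finger parallel gripper is mounted at the origin on the work surface. World frame = base frame: x ahead of the robot, y to its left, z up, the work surface at z = 0. Lengths are in m, angles in rad, forces in N, time in s.
With the tool pointing down it reaches from about 0.3 to 0.875 m from the base axis. Payload 6.4 kg.
Tool frame: the origin (TCP) lies between the finger pads; the fingertips stand 8 mm ahead of it and the grasp point (between the pads) lies 11 mm behind it; z points along the fingers, x is the direction in which the jaws open and shut, and the axes are right-handed (so a half turn about z gives the same grasp; the last joint's range is limited). The gripper opens to 85 mm and grips with 20 to 120 N. Pads are 22 mm wide; open, the fingers measure 114 mm over their backs; the gripper's body (76 mm by 85 mm) begins 54 mm behind the grasp point. The pads swing forward as they close: fully open they stand 13 mm farther back than shut.
Start: joints at [1.139, 0.181, 1.607, -0, 1.354, -0.206], TCP at [0.129, 0.56, 0.239] pointing down, gripper open.
Joint ranges: [-2.99, 2.99], [-0.89, 2.07], [0.3, 2.58], [-1.14, 4.28], [0, 2.63], [-3.12, 3.12]. Speed limits (rad/s): [2.57, 2.57, 3.01, 3.14, 3.14, 3.14].

## Interface

Orientations are given as a unit quaternion [w, x, y, z].
In Python, from bench import ctrl gives the robot as it stands.
- The arm moves only by the tool drive_tool, never from a script. Its argument "commands" is a list of rows, each an object of numbers: "gripper": the closure, from 0 (fully open) to 1 (shut); "dx", "dy", "dz": the shift along the tool's x, y, z in cm; "turn": the turn about the tool's z in degrees. A call has 1 to 20 rows; each row is the pose to reach, as a shift and turn from the pose commanded when the call began, along the tool's axes at that moment; what a row does not reach only later rows make up. A row lasts 1/8 s, in which the tool goes at most 62.5 mm and 10.7 degrees, less where a joint would pass 70% of its speed; a pose out of reach is approached as far as the arm can. A call with a gripper value outside its range is refused whole. The fingers move at their own pace and stop on an object; the grip force is fixed at half the most. Time passes only in rows, so rows that repeat a pose let the fingers close. It gives the time, the measured TCP pose, the force and the opening at its end, in the units of the state.
- ctrl.get_obs(): the state, without advancing time (a new reading comes with each control period).
- ctrl.camera(name): name is "scene" or "side" or "wrist"; returns a dict with "image" (400x640x3 uint8, red, green, blue), "mtx" (3x3 intrinsics, pixels), "R" (3x3) and "t" (3): a world point X has camera coordinates R X + t. Camera axes: x right, y down, z forward; pixel columns grow to the right and rows downward; lengths in m; the calibration is good to about 2 mm. A picture is of the moment at which its call begins. There is no depth.
- ctrl.hand_in(): hands the job in, once; it reports no verdict.
The state is a dict: "time_s": time; "q": joint angles; "dq": joint speeds; "joint_efforts": joint torques, N m; "eef_pos": TCP position; "eef_rot": TCP orientation; "wrist_force": force on the tool from outside, world axes, zero at the start; "torque": the same for the moment, N m; "opening": opening from 0.0 (shut) to 1.0 (fully open).
Only numpy, scipy, OpenCV 4.12 (cv2) and the standard library are available. Lean on these libraries where they do the work, as an engineer would, in place of code of your own. Each camera call takes 0.05 s, during which the arm holds its last target.

## Working session

There is one attempt and no reset: what is moved stays moved. The work goes in short steps, Python scripts to look and compute and a tool call to move; the robot and the scene stay as the last step left them, time stands still between calls to the robot, and variables do not carry over. Pictures are saved under pics/ and viewed, and the job is handed in when it is done.

Besides the shell and the picture viewer there is one more tool, called in YAML: its name, and indented under it one key for each argument. drive_tool: Moves the arm, as the interface text tells. Its arguments: {"type":"object","properties":{"commands":{"type":"array","items":{"type":"object","properties":{"gripper":{"type":"number"},"dx":{"type":"number"},"dy":{"type":"number"},"dz":{"type":"number"},"turn":{"type":"number"}}}}},"required":["commands"]}

```bash
ls; mkdir -p pics; cat > h.py <<'E'
import numpy as np, cv2, pickle
from bench import ctrl
def snap(n,tag):
    c=ctrl.camera(n); cv2.imwrite(f'pics/{tag}.png',c['image'][:,:,::-1]); pickle.dump(c,open(f'pics/{tag}.pkl','wb')); return c
def load(tag): return pickle.load(open(f'pics/{tag}.pkl','rb'))
def ray(c,u,v):
    d=np.linalg.solve(c['mtx'],[u,v,1.]); return -c['R'].T@c['t'], c['R'].T@d
def atz(c,u,v,z):
    o,d=ray(c,u,v); return o+d*(z-o[2])/d[2]
def tri(*a):
    A=np.zeros((3,3));b=np.zeros(3)
    for c,u,v in a:
        o,d=ray(c,u,v); d=d/np.linalg.norm(d); P=np.eye(3)-np.outer(d,d); A+=P;b+=P@o
    X=np.linalg.solve(A,b); return X
def proj(c,X):
    p=c['mtx']@(c['R']@np.array(X)+c['t']); return p[:2]/p[2]
E
python3 - <<'E'
from h import *
for n in ['scene','side','wrist']: snap(n,n+'0')
print(ctrl.get_obs())
E
```

```text
pics
{'time_s': 0.15, 'q': array([ 1.13867856e+00,  1.81412155e-01,  1.60776749e+00,  1.60799835e-05,
        1.35380975e+00, -2.06312087e-01]), 'dq': array([-0.00239851, -0.00153786, -0.00267393, -0.0010581 , -0.00082859,
        0.00022764]), 'joint_efforts': array([ 1.78213133e-03, -4.45257354e+01, -3.51692855e+01, -2.67671930e-04,
        5.90976430e-03,  9.67454127e-06]), 'eef_pos': array([0.12854616, 0.56002408, 0.23857285]), 'eef_rot': array([ 3.06891215e-04,  7.82270556e-01,  6.22938432e-01, -6.27376416e-04]), 'wrist_force': array([ 0.5163505 , -0.51018866,  1.04260001]), 'torque': array([-0.02303698,  0.02256116, -0.00437258]), 'opening': 0.9955418410108366}
```

View pics/scene0.png

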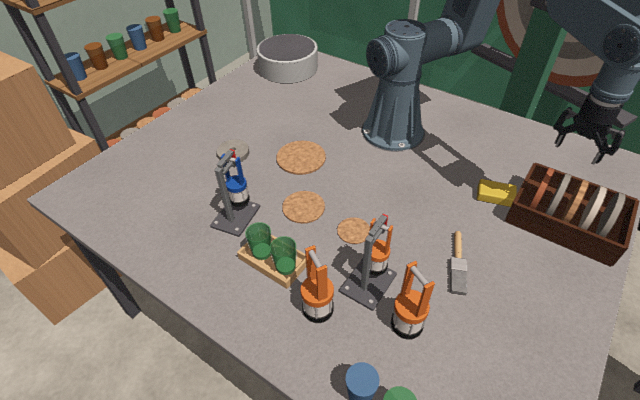

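View pics/side0.png

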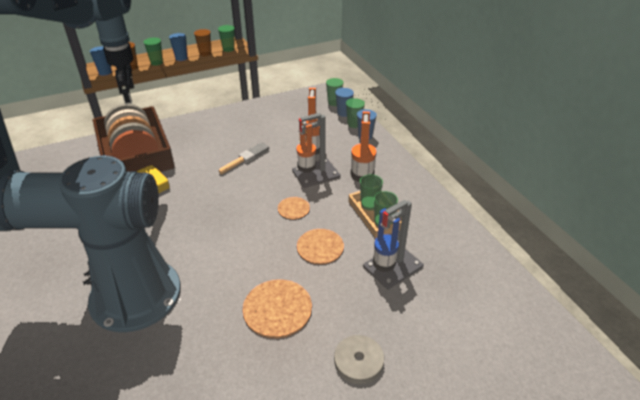

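View pics/wrist0.png

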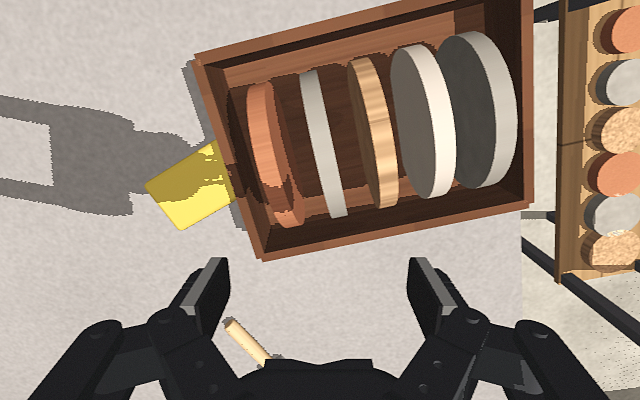

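The scene view shows three cork pads at (301,157), (303,207) and (354,231). The hung orange lamp is at (378,250), the blue lamp's hook at (233,190), and two larger free-standing orange lamps at (317,290) and (411,305). I'll measure the pads and zoom in on the hook.

```bash
python3 - <<'E'
from h import *
a=load('scene0');b=load('side0')
for n,c in [('scene',a),('side',b)]:
    hsv=cv2.cvtColor(c['image'],cv2.COLOR_RGB2HSV)
    m=cv2.inRange(hsv,(5,60,110),(20,190,255))
    m=cv2.morphologyEx(m,cv2.MORPH_CLOSE,np.ones((3,3)))
    k,l,s,ce=cv2.connectedComponentsWithStats(m)
    for i in range(1,k):
        if s[i,4]>250:
            cs,_=cv2.findContours((l==i).astype('uint8'),0,1)
            p=max(cs,key=len)[:,0]; w=np.array([atz(c,u,v,.008)[:2] for u,v in p])
            (x,y),r=cv2.minEnclosingCircle(w.astype('float32')); print(n,s[i],x,y,2*r, 2*np.sqrt(cv2.contourArea(w.astype('float32'))/np.pi))
def crop(c,x0,y0,w,h,f,t):
    cv2.imwrite(f'pics/{t}.png',cv2.resize(c['image'][y0:y0+h,x0:x0+w,::-1],None,fx=f,fy=f,interpolation=cv2.INTER_CUBIC))
crop(a,330,205,110,110,5,'cs'); crop(b,280,80,100,110,5,'cb')
E
```

```text
scene [  8   0  67  15 383] 0.04055898264050484 -2.281404495239258 0.3971370756626129 0.18099054693180028
scene [    0    22   208   303 18939] 0.5818004012107849 -0.9867209792137146 1.7496980428695679 0.6964378951096873
scene [ 276  140   50   35 1341] 0.3102174401283264 -0.19247721135616302 0.17961937189102173 0.17096724863152976
scene [565 179  27  40 301] -0.0011443644762039185 0.6311936974525452 0.2010190188884735 0.06414074017216052
scene [ 282  191   43   33 1117] 0.4919149577617645 -0.04739787429571152 0.1354815810918808 0.13043821323153984
scene [337 217  39  27 736] 0.4710925221443176 0.1351173222064972 0.12795549631118774 0.09669037993505383
scene [371 225  22  38 447] 0.4776463806629181 0.2206777036190033 0.14223986864089966 0.07025952724563532
scene [ 237  243   97   65 2184] 0.7182826399803162 0.05185137316584587 0.3022875189781189 0.1458573745559566
scene [ 395  261   40   64 1247] 0.5695693492889404 0.3607330918312073 0.18687373399734497 0.10584004507041542
side [351 112  26  52 655] 0.8543758988380432 0.36552533507347107 0.3206805884838104 0.12839613769090835
side [103 114  50  42 489] 0.06855131685733795 0.7436122894287109 0.2588464319705963 0.11071876082143497
side [296 119  24  39 591] 0.6737683415412903 0.4399401545524597 0.2406911849975586 0.11926653218282669
side [349 190  30  47 466] 0.6698013544082642 0.01435861736536026 0.20245838165283203 0.08122789693468076
side [277 196  33  24 620] 0.48164132237434387 0.1231214627623558 0.10381916165351868 0.0982842275995305
side [ 296  228   48   37 1399] 0.48685556650161743 -0.05032547935843468 0.1382708102464676 0.1322903990901476
side [ 242  279   71   60 3306] 0.3074740469455719 -0.1931311935186386 0.17742791771888733 0.1713588678041474
```

View pics/cs.png

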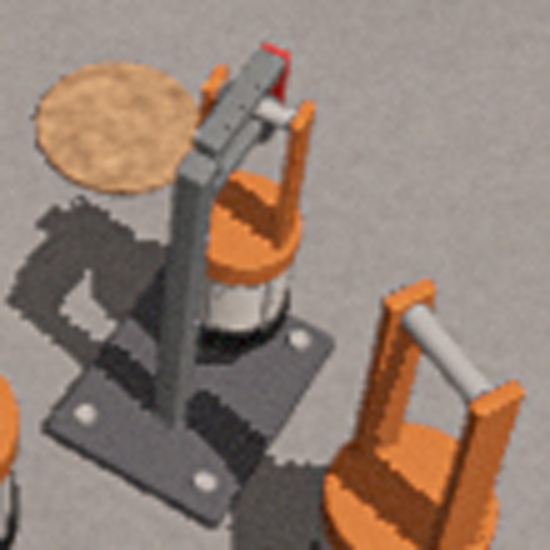

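View pics/cb.png

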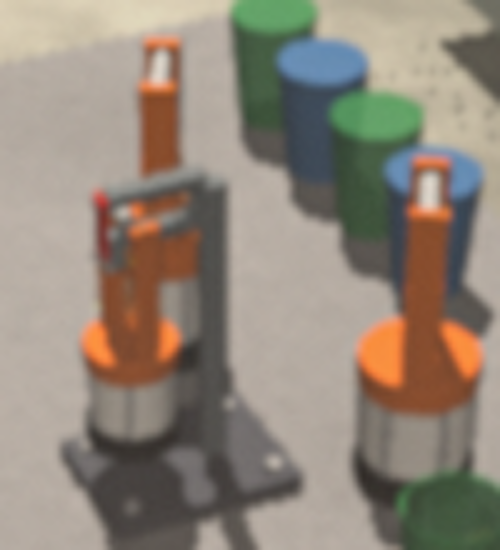

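```bash
python3 - <<'E'
from h import *
a=load('scene0');b=load('side0')
S=lambda u,v:(a,330+u/5,205+v/5)
D=lambda u,v:(b,280+u/5,80+v/5)
def T(n,s,d):
    X=tri(S(*s),D(*d)); print(n,X.round(4),'err',(proj(a,X)-S(*s)[1:]).round(1),(proj(b,X)-D(*d)[1:]).round(1)); return X
A=T('A',(85,413),(275,462));B=T('B',(205,481),(230,400))
d=B-A;print('ydir deg',np.degrees(np.arctan2(d[1],d[0]))-90, np.linalg.norm(d))
T('-y cheek top',(215,72),(147,228)); T('post top',(190,165),(212,182))
T('keeper top',(277,50),(101,195));
print('screw C',atz(a,330+300/5,205+340/5,A[2]), atz(b,280+130/5,80+508/5,A[2]))
print('+y cheek @208',atz(*S(305,108),.208),'-y',atz(*S(215,72),.208), 'side -y',atz(*D(147,228),.208))
print('beam top@.224 in scene', atz(*S(272,53),.224),atz(*S(208,145),.224))
for n,z in(('s',a),('d',b)): print(-z['R'].T@z['t'])
print(b['mtx'],a['mtx'])
E
```

```text
A [0.6618 0.2169 0.0139] err [-0.5  0.2] [-0.4 -0.1]
B [0.6625 0.2872 0.0156] err [-0.7  0.3] [-0.6 -0.2]
ydir deg -0.5788210094189736 0.0702666707980562
-y cheek top [0.5797 0.2287 0.2074] err [-1.   0.5] [-0.8 -0.4]
post top [0.6338 0.2495 0.2116] err [ 0. -0.] [0. 0.]
keeper top [0.5618 0.2513 0.2212] err [-0.4  0.2] [-0.3 -0.2]
screw C [0.56006343 0.28711978 0.01385136] [0.56000797 0.21177039 0.01385136]
+y cheek @208 [0.57352685 0.27478663 0.208     ] -y [0.57757305 0.23003502 0.208     ] side -y [0.58058884 0.2251971  0.208     ]
beam top@.224 in scene [0.56577779 0.25179728 0.224     ] [0.62872553 0.254664   0.224     ]
[1.16191079 0.50573229 0.94638388]
[ 0.07916388 -0.94382828  1.03539929]
[[515.99774817   0.         323.38196401]
 [  0.         515.99774817 185.25089994]
 [  0.           0.           1.        ]] [[419.91831391   0.         320.66908615]
 [  0.         419.91831391 198.52434412]
 [  0.           0.           1.        ]]
```

```bash
cat >> h.py <<'E'
from scipy.spatial.transform import Rotation as Ro
def pose():
    o=ctrl.get_obs(); w,x,y,z=o['eef_rot']; return o,np.array(o['eef_pos']),Ro.from_quat([x,y,z,w]).as_matrix()
def go(target,yaw=90.):
    o,p,M=pose(); d=M.T@(np.array(target)-p)*100
    cur=np.degrees(np.arctan2(M[1,0],M[0,0])); print('t',o['time_s'],'p',p.round(4),'d cm',d.round(2),'turn',round(-((yaw-cur+180)%360-180),2),'F',o['wrist_force'].round(2),'op',round(o['opening'],3),'tilt',M[:,2].round(3))
E
python3 - <<'E'
from h import *
a=load('scene0');b=load('side0')
print('lampR base',atz(a,410,333,0),atz(b,313,152,0)); 
for s,d in(((410,295),(160,45)),((495,395),(160,85))):
  print(tri((a,330+s[0]/5,205+s[1]/5),(b,280+d[0]/5,80+d[1]/5)))
go((.578,.252,.36))
E
```

```text
lampR base [0.67372799 0.40370165 0.        ] [0.65174263 0.36385202 0.        ]
[0.65619626 0.36760274 0.23679647]
[0.6616261 0.4047851 0.1933452]
t 0.15 p [0.1285 0.56   0.2386] d cm [-19.97  50.7  -12.13] turn -12.94 F [ 0.52 -0.51  1.04] op 0.996 tilt [-0.001 -0.001 -1.   ]
```

drive_tool:
  commands:
    - {"dz":-6,"gripper":0}
    - {"dz":-12.1,"gripper":0}
    - {"dx":-20,"dy":50.7,"dz":-12.1,"turn":-12.9,"gripper":0}
    - {"dx":-20,"dy":50.7,"dz":-12.1,"turn":-12.9,"gripper":0}
    - {"dx":-20,"dy":50.7,"dz":-12.1,"turn":-12.9,"gripper":0}
    - {"dx":-20,"dy":50.7,"dz":-12.1,"turn":-12.9,"gripper":0}
    - {"dx":-20,"dy":50.7,"dz":-12.1,"turn":-12.9,"gripper":0}
    - {"dx":-20,"dy":50.7,"dz":-12.1,"turn":-12.9,"gripper":0}
    - {"dx":-20,"dy":50.7,"dz":-12.1,"turn":-12.9,"gripper":0}
    - {"dx":-20,"dy":50.7,"dz":-12.1,"turn":-12.9,"gripper":0}
    - {"dx":-20,"dy":50.7,"dz":-12.1,"turn":-12.9,"gripper":0}
    - {"dx":-20,"dy":50.7,"dz":-12.1,"turn":-12.9,"gripper":0}
    - {"dx":-20,"dy":50.7,"dz":-12.1,"turn":-12.9,"gripper":0}
    - {"dx":-20,"dy":50.7,"dz":-12.1,"turn":-12.9,"gripper":0}

```text
invalid input at $.commands[0]: expected keys gripper, dx, dy, dz, turn
```

```bash
python3 - <<'E'
from h import *
snap('wrist','w1'); go((.578,.252,.36))
c=load('w1'); print(-c['R'].T@c['t'])
E
```

```text
t 0.2 p [0.1286 0.5601 0.2387] d cm [-19.98  50.7  -12.12] turn -12.94 F [ 0.24  0.31 -0.25] op 1.002 tilt [-0.    -0.001 -1.   ]
[0.04785918 0.57711503 0.37254477]
```

View pics/w1.png

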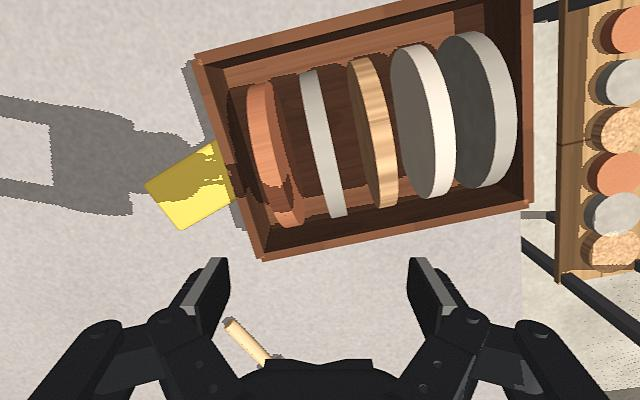

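drive_tool:
  commands:
    - {"dx":0,"dy":0,"dz":-6,"turn":0,"gripper":0}
    - {"dx":0,"dy":0,"dz":-12.1,"turn":0,"gripper":0}
    - {"dx":-19,"dy":54.8,"dz":-12.1,"turn":-12.9,"gripper":0}
    - {"dx":-19,"dy":54.8,"dz":-12.1,"turn":-12.9,"gripper":0}
    - {"dx":-19,"dy":54.8,"dz":-12.1,"turn":-12.9,"gripper":0}
    - {"dx":-19,"dy":54.8,"dz":-12.1,"turn":-12.9,"gripper":0}
    - {"dx":-19,"dy":54.8,"dz":-12.1,"turn":-12.9,"gripper":0}
    - {"dx":-19,"dy":54.8,"dz":-12.1,"turn":-12.9,"gripper":0}
    - {"dx":-19,"dy":54.8,"dz":-12.1,"turn":-12.9,"gripper":0}
    - {"dx":-19,"dy":54.8,"dz":-12.1,"turn":-12.9,"gripper":0}
    - {"dx":-19,"dy":54.8,"dz":-12.1,"turn":-12.9,"gripper":0}
    - {"dx":-19,"dy":54.8,"dz":-12.1,"turn":-12.9,"gripper":0}
    - {"dx":-19,"dy":54.8,"dz":-12.1,"turn":-12.9,"gripper":0}
    - {"dx":-19,"dy":54.8,"dz":-12.1,"turn":-12.9,"gripper":0}
    - {"dx":-19,"dy":54.8,"dz":-12.1,"turn":-12.9,"gripper":0}

```text
time_s: 2.08
eef_pos: [0.6193, 0.2537, 0.3607]
eef_rot: [-0.0, 0.707, 0.707, 0.0]
wrist_force: [1.1, -0.1, -1.0]
opening: 1.0
```

```bash
python3 - <<'E'
from h import *
c=snap('wrist','w1'); go((.578,.252,.36))
print(-c['R'].T@c['t'])
E
```

```text
t 2.125 p [0.6194 0.2536 0.3608] d cm [-0.16 -4.14  0.08] turn 0.06 F [ 0.19 -0.22  0.47] op 1.003 tilt [ 0.  0. -1.]
[0.53638443 0.25167576 0.49460628]
```

View pics/w1.png

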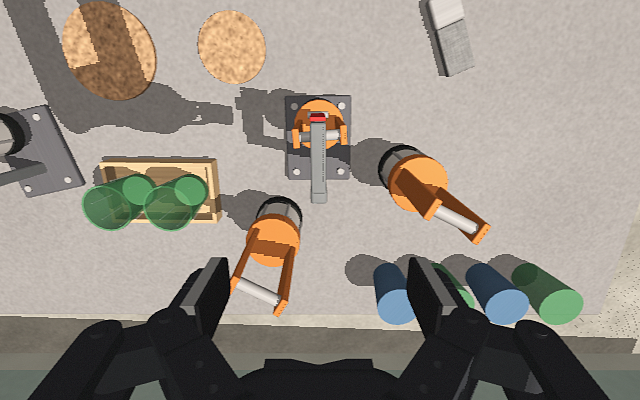

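```bash
python3 - <<'E'
from h import *
c=load('w1')
cv2.imwrite('pics/w1c.png',cv2.resize(c['image'][85:215,260:380,::-1],None,fx=5,fy=5,interpolation=cv2.INTER_CUBIC)[:600])
E
```

```text
(no output)
```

View pics/w1c.png

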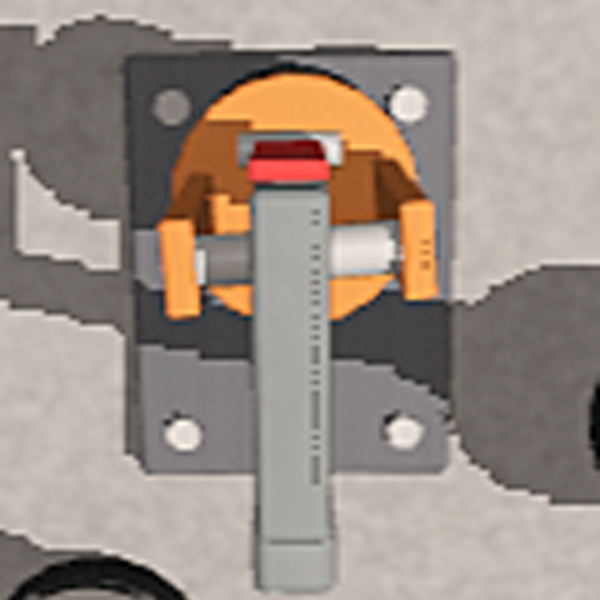

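```bash
python3 - <<'E'
from h import *
c=load('w1')
P=lambda u,v,z:atz(c,260+u/5,85+v/5,z).round(4)
L=P(180,269,.208);R=P(420,250,.208);print('cheeks',L,R,(L+R)/2,np.degrees(np.arctan2(*(R-L)[1::-1])),np.linalg.norm(R-L))
print('screws',P(171,107,.014),P(408,104,.014),P(183,434,.014),P(404,432,.014))
n=P(292,187,.224);q=P(297,541,.224);print('beam',n,q,np.degrees(np.arctan2((n-q)[1],-(n-q)[0])))
print('keeper top',P(289,165,.222))
E
```

```text
cheeks [0.58   0.2315 0.208 ] [0.5765 0.2754 0.208 ] [0.57825 0.25345 0.208  ] 94.5583588031953 0.0440393006302325
screws [0.5617 0.2163 0.014 ] [0.5608 0.2866 0.014 ] [0.6618 0.2177 0.014 ] [0.661  0.2879 0.014 ]
beam [0.5637 0.252  0.224 ] [0.6272 0.253  0.224 ] -0.9022211615301567
keeper top [0.5602 0.2515 0.222 ]
```

drive_tool:
  commands:
    - {"dx":0,"dy":-4.1,"dz":0,"turn":-4.6,"gripper":0}
    - {"dx":0,"dy":-4.1,"dz":4,"turn":-4.6,"gripper":0}
    - {"dx":0,"dy":-4.1,"dz":8,"turn":-4.6,"gripper":0}
    - {"dx":0,"dy":-4.1,"dz":11,"turn":-4.6,"gripper":0}
    - {"dx":0,"dy":-4.1,"dz":12,"turn":-4.6,"gripper":0}
    - {"dx":0,"dy":-4.1,"dz":12,"turn":-4.6,"gripper":0}

```text
time_s: 2.88
eef_pos: [0.579, 0.253, 0.2406]
eef_rot: [-0.0, 0.678, 0.735, -0.0]
wrist_force: [0.6, -0.8, 0.0]
opening: 0.999
```

```bash
python3 - <<'E'
from h import *
c=snap('wrist','w2'); go((.5782,.2534,.189),94.6)
E
```

```text
t 2.925 p [0.5797 0.253  0.2416] d cm [ 0.05 -0.15  5.26] turn -0.01 F [0.7  0.06 0.23] op 0.998 tilt [ 0.002  0.    -1.   ]
```

View pics/w2.png

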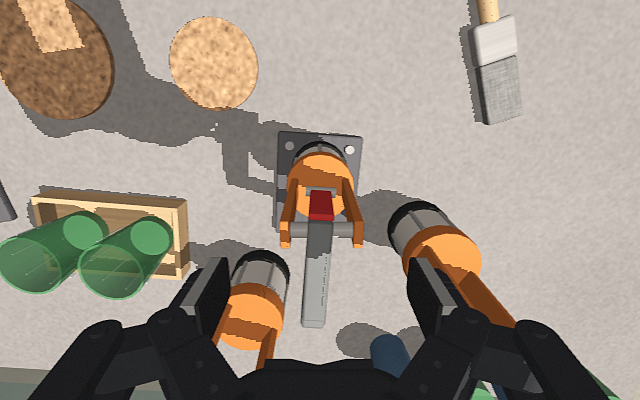

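drive_tool:
  commands:
    - {"dx":0,"dy":0,"dz":2,"turn":0,"gripper":0}
    - {"dx":0,"dy":0,"dz":4,"turn":0,"gripper":0}
    - {"dx":0,"dy":0,"dz":5.2,"turn":0,"gripper":0}
    - {"dx":0,"dy":0,"dz":5.2,"turn":0,"gripper":0}
    - {"dx":0,"dy":0,"dz":5.2,"turn":0,"gripper":0}

```text
time_s: 3.55
eef_pos: [0.5796, 0.2526, 0.1887]
eef_rot: [0.0, 0.678, 0.735, 0.0]
wrist_force: [-0.2, -0.7, 0.3]
opening: 0.999
```

```bash
python3 - <<'E'
from h import *
c=snap('side','s3');cv2.imwrite('pics/s3c.png',cv2.resize(c['image'][60:190,240:400,::-1],None,fx=4,fy=4,interpolation=cv2.INTER_CUBIC)); go((.5782,.2534,.189),94.6)
E
```

```text
t 3.6 p [0.5798 0.2527 0.189 ] d cm [ 0.08 -0.15 -0.  ] turn -0.04 F [-0.02  0.83  0.42] op 1.002 tilt [ 0.001  0.    -1.   ]
```

View pics/s3c.png

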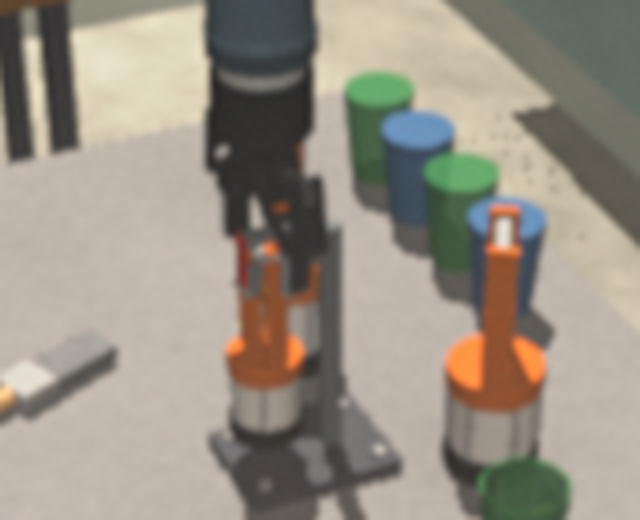

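drive_tool:
  commands:
    - {"dx":0.1,"dy":-0.15,"dz":0,"turn":0,"gripper":0}
    - {"dx":0.1,"dy":-0.15,"dz":0,"turn":0,"gripper":0.3}
    - {"dx":0.1,"dy":-0.15,"dz":0,"turn":0,"gripper":1}
    - {"dx":0.1,"dy":-0.15,"dz":0,"turn":0,"gripper":1}
    - {"dx":0.1,"dy":-0.15,"dz":0,"turn":0,"gripper":1}
    - {"dx":0.1,"dy":-0.15,"dz":0,"turn":0,"gripper":1}
    - {"dx":0.1,"dy":-0.15,"dz":0,"turn":0,"gripper":1}
    - {"dx":0.1,"dy":-0.15,"dz":0,"turn":0,"gripper":1}

```text
time_s: 4.6
eef_pos: [0.578, 0.2535, 0.1888]
eef_rot: [0.0, 0.678, 0.735, 0.0]
wrist_force: [0.0, -0.0, 5.0]
opening: 0.57
```

```bash
python3 - <<'E'
from h import *
c=snap('side','s4');cv2.imwrite('pics/s4c.png',cv2.resize(c['image'][60:190,240:400,::-1],None,fx=4,fy=4,interpolation=cv2.INTER_CUBIC)); go((.5782,.2534,.189),94.6)
c=snap('wrist','w4')
cv2.imwrite('pics/w4c.png',cv2.resize(c['image'][150:400,180:460,::-1],None,fx=2.4,fy=2.4,interpolation=cv2.INTER_CUBIC))
E
```

```text
t 4.65 p [0.578  0.2535 0.1888] d cm [-0.01  0.02 -0.02] turn -0.04 F [-0.52 -0.07  5.89] op 0.572 tilt [ 0.001  0.    -1.   ]
```

View pics/s4c.png

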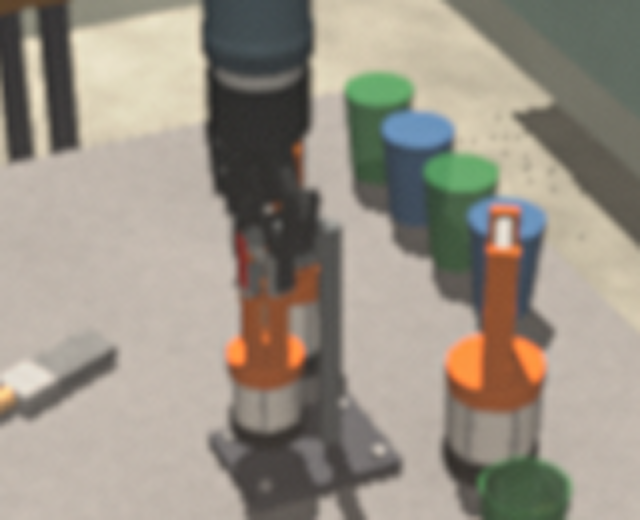

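View pics/w4c.png

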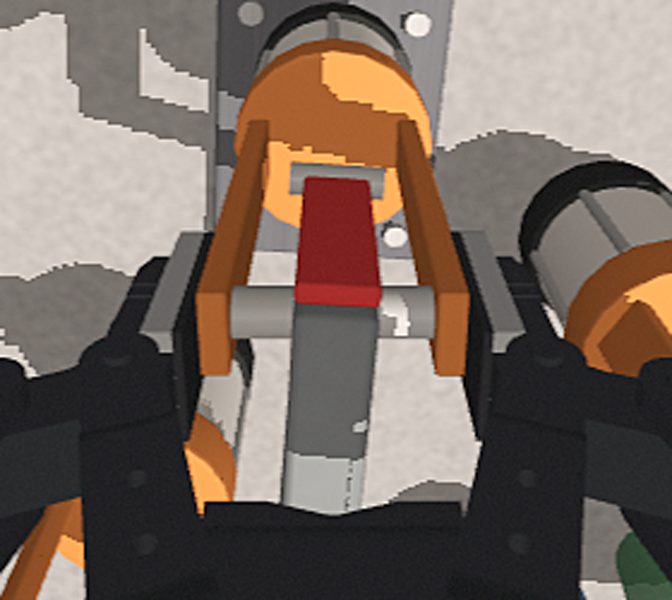

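drive_tool:
  commands:
    - {"dx":0,"dy":0,"dz":-0.15,"turn":0,"gripper":1}
    - {"dx":0,"dy":0,"dz":-0.3,"turn":0,"gripper":1}
    - {"dx":0,"dy":0,"dz":-0.3,"turn":0,"gripper":1}

```text
time_s: 5.08
eef_pos: [0.577, 0.2533, 0.1903]
eef_rot: [-0.001, 0.678, 0.735, -0.001]
wrist_force: [-0.1, 0.4, -3.1]
opening: 0.571
```

drive_tool:
  commands:
    - {"dx":0.03,"dy":-0.4,"dz":0,"turn":0,"gripper":1}
    - {"dx":0.05,"dy":-0.8,"dz":0,"turn":0,"gripper":1}
    - {"dx":0.07,"dy":-1.1,"dz":0,"turn":0,"gripper":1}
    - {"dx":0.09,"dy":-1.4,"dz":0,"turn":0,"gripper":1}
    - {"dx":0.1,"dy":-1.7,"dz":0,"turn":0,"gripper":1}
    - {"dx":0.12,"dy":-2.0,"dz":0,"turn":0,"gripper":1}
    - {"dx":0.12,"dy":-2.0,"dz":0,"turn":0,"gripper":1}

```text
time_s: 5.95
eef_pos: [0.5578, 0.2531, 0.1917]
eef_rot: [0.0, 0.678, 0.735, 0.0]
wrist_force: [2.5, -0.8, -2.2]
opening: 0.572
```

```bash
python3 - <<'E'
from h import *
c=snap('side','s5');cv2.imwrite('pics/s5c.png',cv2.resize(c['image'][60:190,240:400,::-1],None,fx=4,fy=4,interpolation=cv2.INTER_CUBIC)); go((.551,.2530,.192),94.6)
c=snap('wrist','w5')
cv2.imwrite('pics/w5c.png',cv2.resize(c['image'][150:400,180:460,::-1],None,fx=2.4,fy=2.4,interpolation=cv2.INTER_CUBIC))
E
```

```text
t 6.0 p [0.5579 0.2531 0.1917] d cm [ 0.05 -0.69 -0.03] turn -0.04 F [ 2.17  0.29 -2.39] op 0.574 tilt [ 0.001  0.    -1.   ]
```

View pics/s5c.png

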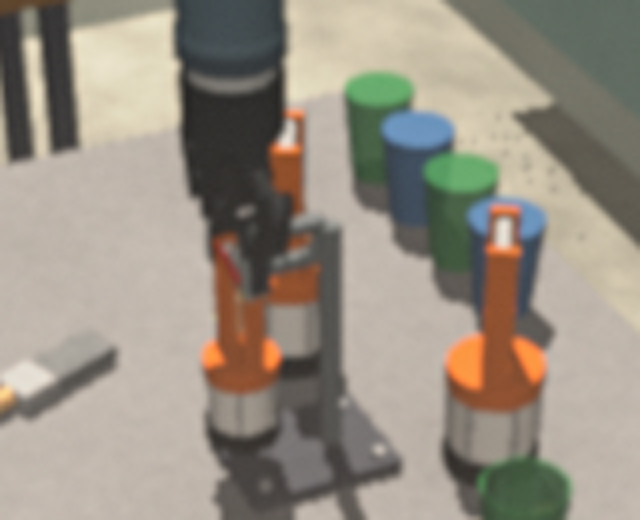

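View pics/w5c.png

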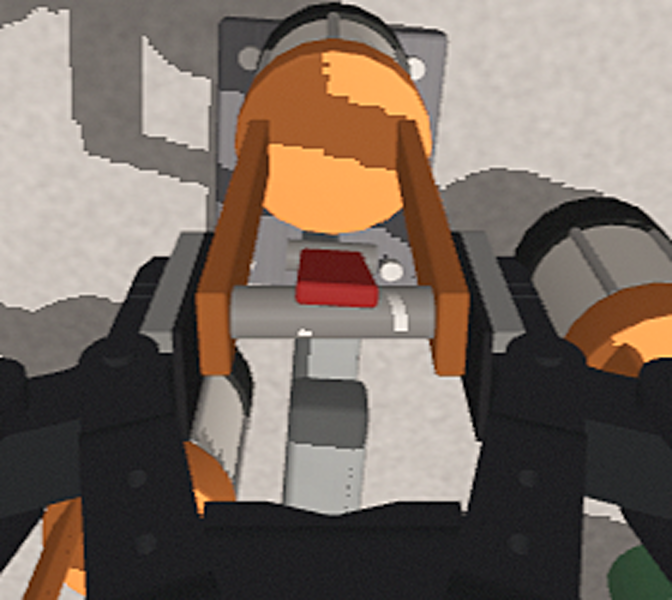

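drive_tool:
  commands:
    - {"dx":0.02,"dy":-0.35,"dz":0,"turn":0,"gripper":1}
    - {"dx":0.04,"dy":-0.65,"dz":0,"turn":0,"gripper":1}
    - {"dx":0.04,"dy":-0.65,"dz":0,"turn":0,"gripper":1}
    - {"dx":0.04,"dy":-0.65,"dz":0,"turn":0,"gripper":1}
    - {"dx":0.04,"dy":-0.65,"dz":-0.5,"turn":0,"gripper":1}
    - {"dx":0.04,"dy":-0.65,"dz":-1.1,"turn":0,"gripper":1}
    - {"dx":0.04,"dy":-0.65,"dz":-1.7,"turn":0,"gripper":1}
    - {"dx":0.04,"dy":-0.65,"dz":-2.3,"turn":0,"gripper":1}
    - {"dx":0.04,"dy":-0.65,"dz":-2.9,"turn":0,"gripper":1}
    - {"dx":0.04,"dy":-0.65,"dz":-3.5,"turn":0,"gripper":1}
    - {"dx":0.04,"dy":-0.65,"dz":-3.9,"turn":0,"gripper":1}
    - {"dx":0.04,"dy":-0.65,"dz":-3.9,"turn":0,"gripper":1}
    - {"dx":0.04,"dy":-0.65,"dz":-3.9,"turn":0,"gripper":1}

```text
time_s: 7.68
eef_pos: [0.551, 0.2529, 0.23]
eef_rot: [-0.0, 0.678, 0.735, -0.0]
wrist_force: [-0.9, 0.3, -4.1]
opening: 0.566
```

```bash
python3 - <<'E'
from h import *
c=snap('side','s6');cv2.imwrite('pics/s6c.png',cv2.resize(c['image'][60:190,240:400,::-1],None,fx=4,fy=4,interpolation=cv2.INTER_CUBIC)); go((.551,.2530,.231),94.6)
E
```

```text
t 7.725 p [0.551  0.2529 0.23  ] d cm [ 0.01  0.   -0.1 ] turn -0.04 F [-0.12 -0.03 -3.03] op 0.574 tilt [-0.001 -0.    -1.   ]
```

View pics/s6c.png

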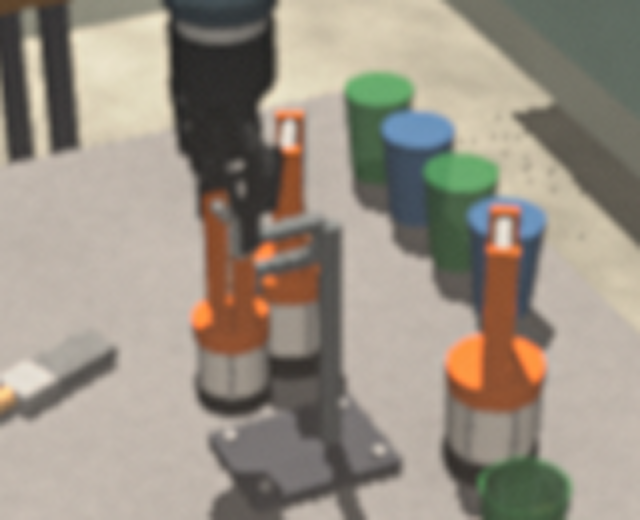

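drive_tool:
  commands:
    - {"dx":0.2,"dy":-2,"dz":0,"turn":0,"gripper":1}
    - {"dx":0.4,"dy":-4.5,"dz":0,"turn":0,"gripper":1}
    - {"dx":0.6,"dy":-7,"dz":0,"turn":0,"gripper":1}
    - {"dx":0.6,"dy":-9,"dz":0,"turn":0,"gripper":1}
    - {"dx":-2,"dy":-9,"dz":0,"turn":0,"gripper":1}
    - {"dx":-5.5,"dy":-9,"dz":0,"turn":0,"gripper":1}
    - {"dx":-9,"dy":-9,"dz":0,"turn":0,"gripper":1}
    - {"dx":-13,"dy":-9,"dz":0,"turn":0,"gripper":1}
    - {"dx":-17,"dy":-8.8,"dz":0,"turn":0,"gripper":1}
    - {"dx":-21,"dy":-8.6,"dz":0,"turn":0,"gripper":1}
    - {"dx":-25,"dy":-8.6,"dz":0,"turn":0,"gripper":1}
    - {"dx":-28,"dy":-8.6,"dz":0,"turn":0,"gripper":1}
    - {"dx":-29.6,"dy":-8.6,"dz":0,"turn":0,"gripper":1}
    - {"dx":-29.6,"dy":-8.6,"dz":0,"turn":0,"gripper":1}
    - {"dx":-29.6,"dy":-8.6,"dz":0,"turn":0,"gripper":1}

```text
time_s: 9.6
eef_pos: [0.4888, -0.048, 0.2301]
eef_rot: [-0.0, 0.678, 0.735, 0.0]
wrist_force: [0.6, 1.0, -4.7]
opening: 0.573
```

```bash
python3 - <<'E'
from h import *
c=snap('side','s7');cv2.imwrite('pics/s7c.png',cv2.resize(c['image'][60:360,220:460,::-1],None,fx=2,fy=2,interpolation=cv2.INTER_CUBIC)); go((.4895,-.049,.231),94.6)
c=snap('scene','c7');cv2.imwrite('pics/c7c.png',cv2.resize(c['image'][100:340,200:440,::-1],None,fx=2.5,fy=2.5,interpolation=cv2.INTER_CUBIC))
snap('wrist','w7')
E
```

```text
t 9.65 p [ 0.4888 -0.0479  0.2302] d cm [-0.12  0.06 -0.08] turn 0.02 F [-0.63  0.29 -3.71] op 0.57 tilt [-0.     0.001 -1.   ]
```

View pics/s7c.png

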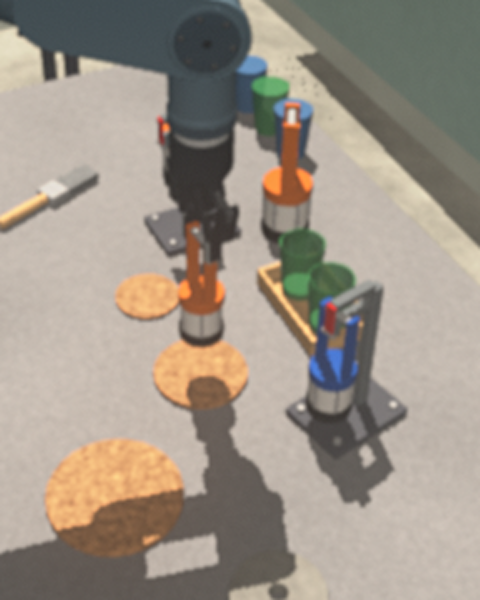

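View pics/c7c.png

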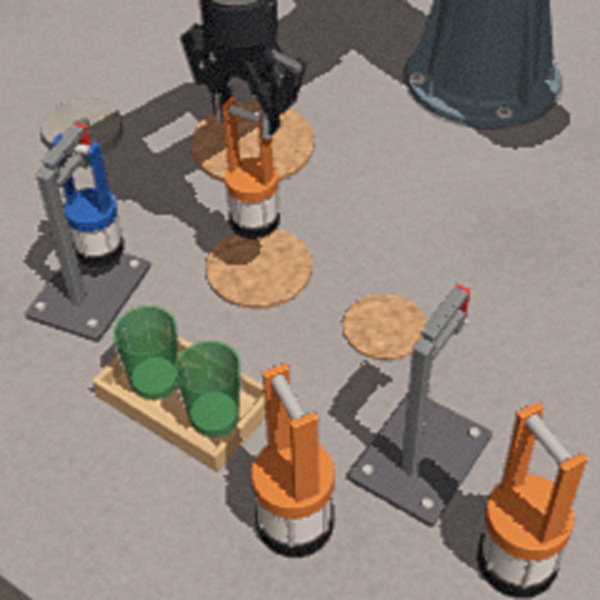

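View pics/w7.png

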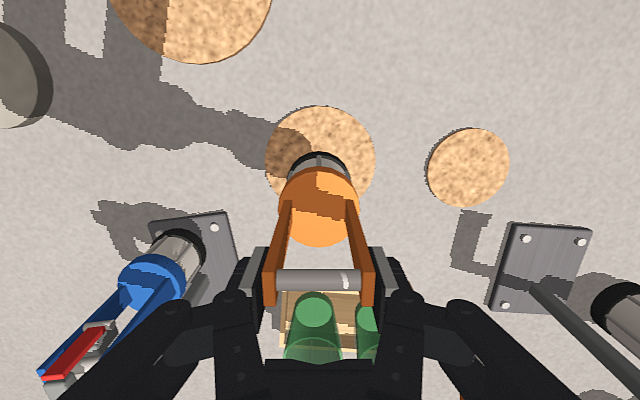

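Both views show the lamp hanging upright over the middle pad, and the vacated hook's keeper has sprung shut. I'll lower it now, going slowly near contact.

drive_tool:
  commands:
    - {"dx":-0.1,"dy":0.05,"dz":1.5,"turn":0,"gripper":1}
    - {"dx":-0.1,"dy":0.05,"dz":3,"turn":0,"gripper":1}
    - {"dx":-0.1,"dy":0.05,"dz":4.5,"turn":0,"gripper":1}
    - {"dx":-0.1,"dy":0.05,"dz":5.8,"turn":0,"gripper":1}
    - {"dx":-0.1,"dy":0.05,"dz":6.5,"turn":0,"gripper":1}
    - {"dx":-0.1,"dy":0.05,"dz":6.8,"turn":0,"gripper":1}
    - {"dx":-0.1,"dy":0.05,"dz":6.8,"turn":0,"gripper":1}
    - {"dx":-0.1,"dy":0.05,"dz":6.8,"turn":0,"gripper":1}

```text
time_s: 10.75
eef_pos: [0.49, -0.0501, 0.1628]
eef_rot: [0.001, 0.678, 0.735, 0.0]
wrist_force: [-0.3, -0.2, -3.2]
opening: 0.569
```

drive_tool:
  commands:
    - {"dx":0,"dy":0,"dz":0.15,"turn":0,"gripper":1}
    - {"dx":0,"dy":0,"dz":0.3,"turn":0,"gripper":1}
    - {"dx":0,"dy":0,"dz":0.3,"turn":0,"gripper":1}
    - {"dx":0,"dy":0,"dz":0.3,"turn":0,"gripper":1}

```text
time_s: 11.25
eef_pos: [0.4895, -0.0499, 0.1593]
eef_rot: [-0.0, 0.678, 0.735, -0.0]
wrist_force: [0.2, 0.6, -3.7]
opening: 0.576
```

drive_tool:
  commands:
    - {"dx":0,"dy":0,"dz":0.1,"turn":0,"gripper":1}
    - {"dx":0,"dy":0,"dz":0.2,"turn":0,"gripper":1}
    - {"dx":0,"dy":0,"dz":0.2,"turn":0,"gripper":1}
    - {"dx":0,"dy":0,"dz":0.2,"turn":0,"gripper":1}

```text
time_s: 11.75
eef_pos: [0.4896, -0.0499, 0.1573]
eef_rot: [0.0, 0.678, 0.735, 0.0]
wrist_force: [0.2, 0.5, -3.9]
opening: 0.573
```

drive_tool:
  commands:
    - {"dx":0,"dy":0,"dz":0.1,"turn":0,"gripper":1}
    - {"dx":0,"dy":0,"dz":0.2,"turn":0,"gripper":1}
    - {"dx":0,"dy":0,"dz":0.2,"turn":0,"gripper":1}
    - {"dx":0,"dy":0,"dz":0.2,"turn":0,"gripper":1}

```text
time_s: 12.25
eef_pos: [0.4903, -0.0499, 0.157]
eef_rot: [0.001, 0.678, 0.735, 0.0]
wrist_force: [-3.4, 2.7, 9.4]
opening: 0.574
```

drive_tool:
  commands:
    - {"dx":0,"dy":0,"dz":-0.1,"turn":0,"gripper":1}
    - {"dx":0,"dy":0,"dz":-0.1,"turn":0,"gripper":1}
    - {"dx":0,"dy":0,"dz":-0.1,"turn":0,"gripper":1}

```text
time_s: 12.62
eef_pos: [0.49, -0.0499, 0.157]
eef_rot: [0.0, 0.678, 0.735, 0.0]
wrist_force: [-2.3, 1.1, 6.0]
opening: 0.569
```

```bash
python3 - <<'E'
from h import *
c=snap('side','s8');cv2.imwrite('pics/s8c.png',cv2.resize(c['image'][130:290,240:440,::-1],None,fx=3.5,fy=3.5,interpolation=cv2.INTER_CUBIC)); go((.4895,-.049,.157),94.6)
E
```

```text
t 12.675 p [ 0.49   -0.0499  0.157 ] d cm [ 0.1  -0.04  0.  ] turn -0.04 F [-1.36  0.82  6.29] op 0.571 tilt [ 0.001 -0.    -1.   ]
```

View pics/s8c.png

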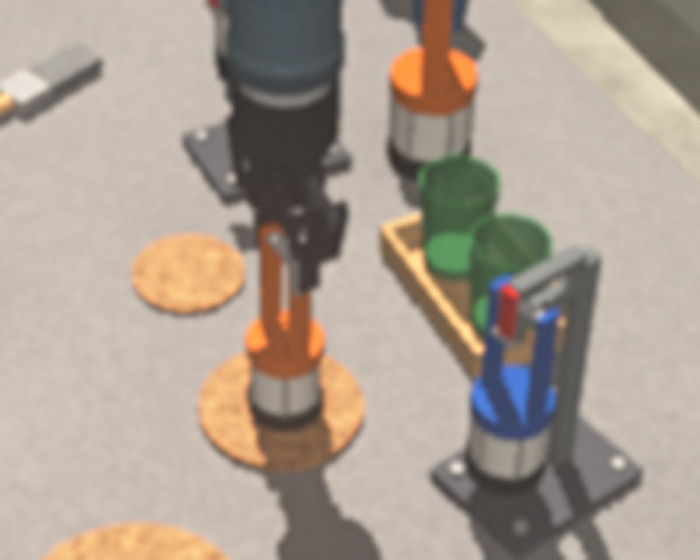

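drive_tool:
  commands:
    - {"dx":0,"dy":0,"dz":-0.05,"turn":0,"gripper":0.4}
    - {"dx":0,"dy":0,"dz":-0.05,"turn":0,"gripper":0.3}
    - {"dx":0,"dy":0,"dz":-0.05,"turn":0,"gripper":0.1}
    - {"dx":0,"dy":0,"dz":-0.05,"turn":0,"gripper":0}
    - {"dx":0,"dy":0,"dz":-0.05,"turn":0,"gripper":0}
    - {"dx":0,"dy":0,"dz":-0.05,"turn":0,"gripper":0}
    - {"dx":0,"dy":0,"dz":-0.05,"turn":0,"gripper":0}

```text
time_s: 13.55
eef_pos: [0.4896, -0.0499, 0.1568]
eef_rot: [0.0, 0.678, 0.735, 0.0]
wrist_force: [0.6, -0.1, -0.5]
opening: 1.0
```

```bash
python3 - <<'E'
from h import *
go((.4895,-.049,.157),94.6); snap('wrist','w9')
E
```

```text
t 13.55 p [ 0.4896 -0.0499  0.1568] d cm [ 0.09  0.   -0.02] turn -0.04 F [ 0.59 -0.1  -0.53] op 1.0 tilt [ 0. -0. -1.]
```

View pics/w9.png

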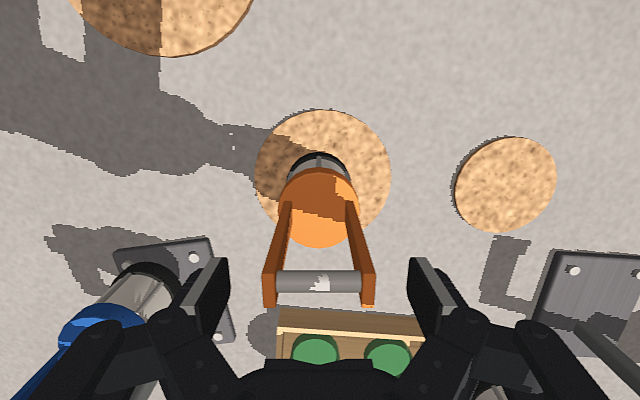

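The wrist view shows the fingers clear of both cheeks, which are at about (272,270) and (366,270). I'll retreat straight up.

drive_tool:
  commands:
    - {"dx":0,"dy":0,"dz":-1.5,"turn":0,"gripper":0}
    - {"dx":0,"dy":0,"dz":-4,"turn":0,"gripper":0}
    - {"dx":0,"dy":0,"dz":-8,"turn":0,"gripper":0}
    - {"dx":0,"dy":0,"dz":-12,"turn":0,"gripper":0}
    - {"dx":0,"dy":0,"dz":-16,"turn":0,"gripper":0}
    - {"dx":0,"dy":0,"dz":-18,"turn":0,"gripper":0}
    - {"dx":0,"dy":0,"dz":-18,"turn":0,"gripper":0}
    - {"dx":0,"dy":0,"dz":-18,"turn":0,"gripper":0}

```text
time_s: 14.6
eef_pos: [0.4891, -0.0498, 0.3361]
eef_rot: [-0.0, 0.678, 0.735, -0.0]
wrist_force: [0.2, 0.0, -1.1]
opening: 1.004
```

```bash
python3 - <<'E'
from h import *
go((.4895,-.049,.157),94.6)
c=snap('scene','c10');cv2.imwrite('pics/c10c.png',cv2.resize(c['image'][100:340,200:440,::-1],None,fx=2.5,fy=2.5,interpolation=cv2.INTER_CUBIC))
c=snap('side','s10');cv2.imwrite('pics/s10c.png',cv2.resize(c['image'][100:290,240:440,::-1],None,fx=3,fy=3,interpolation=cv2.INTER_CUBIC))
E
```

```text
t 14.6 p [ 0.4891 -0.0498  0.3361] d cm [ 0.07  0.06 17.91] turn -0.04 F [ 0.22  0.03 -1.08] op 1.004 tilt [-0.001  0.    -1.   ]
```

View pics/c10c.png

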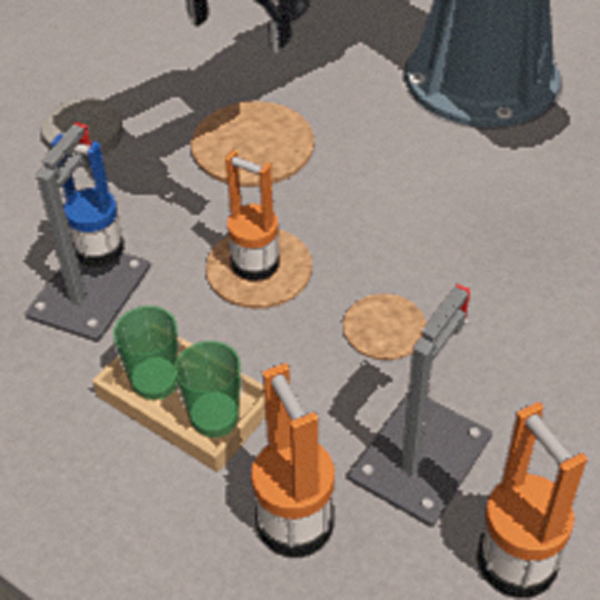

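View pics/s10c.png

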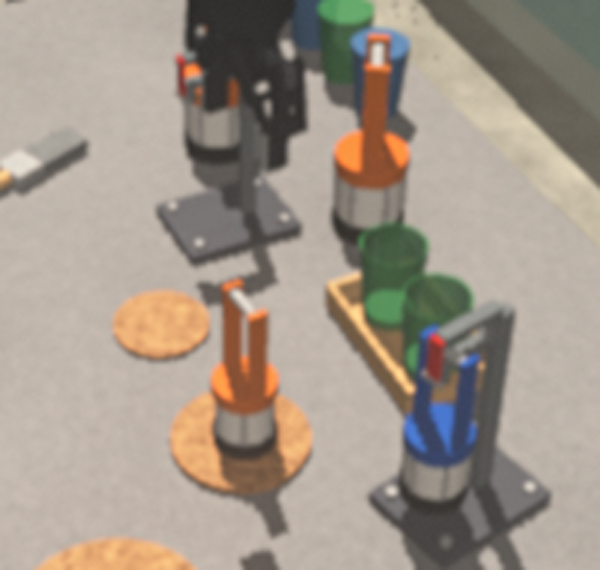

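```bash
python3 - <<'E'
from h import *
a=load('c10');b=load('s10')
print(tri((a,200+250/2.5,100+164/2.5),(b,240+244/3,100+300/3)), 'pad .4895 -.049')
ctrl.hand_in()
E
```

```text
[ 0.49127108 -0.04938633  0.17116644] pad .4895 -.049
the job is handed in; nothing more can be done
```

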